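# Load the tacking jig

## Robot

A 7-joint arm with a two-finger parallel gripper is mounted at the origin on the work surface. World frame = base frame: x ahead of the robot, y to its left, z up, the work surface at z = 0. Lengths are in m, angles in rad, forces in N, time in s.
With the tool pointing down it reaches from about 0.4 to 0.9 m from the base axis. Payload 5.5 kg.
Tool frame: the origin (TCP) lies at the very end of the fingers, on their centre line; the grasp point (between the pads) lies 19 mm behind it; z points along the fingers, y is the line along which they close (so a half turn about z gives the same grasp; the last joint's range is limited). The gripper opens to 85 mm and grips with 20 to 120 N. Pads are 22 mm wide; open, the fingers measure 114 mm over their backs; the gripper's body (76 mm by 85 mm) begins 54 mm behind the grasp point. The pads swing forward as they close: fully open they stand 13 mm farther back than shut.
Start: joints at [-0.84, 0.501, -0.427, 1.55, 0.221, 1.138, -0.21], TCP at [0.293, 0.58, 0.231] pointing down, gripper open.
Joint ranges: [-2.88, 2.88], [-0.31, 2.03], [-1.54, 1.56], [0.2, 2.42], [-1.41, 4.55], [0.19, 2.02], [-2.57, 2.57]. Speed limits (rad/s): [2.57, 2.57, 3.14, 3.14, 3.14, 3.14, 3.14].

## Interface

Orientations are given as a rotation vector (axis times angle).
In Python, from cell import env gives the robot as it stands. Calls block until the motion is done:
- env.move_to(position, orientation): joint-space move of the TCP to a pose.
- env.move_straight(position, v=0.15, frame=None, guard=None): straight line of the TCP; frame=None keeps the orientation; v is the mean speed in m/s. With guard (N) it stops when the force on the tool has changed by that much, and returns True; else False.
- env.movej(angles): joint-space move.
- env.set_gripper(opening, strength=None): finger opening in m; strength is the grip in N (None keeps the last); returns when the fingers have stopped.
- env.hold(seconds).
- env.ik(position, orientation): joint angles nearest the present ones, or None.
- env.snapshot(name): name is "scene" or "top"; returns (picture, depth): 480x640x3 uint8, red, green, blue; 480x640 float32, m along the optical axis (not along the pixel's ray), 0 where there is no reading.
- env.camera_params(name): a dict with "camera_matrix" (3x3 intrinsics, pixels), "world_to_cam" (4x4, takes a point from world to camera coordinates). Camera axes: x right, y down, z forward; pixel columns grow to the right and rows downward; lengths in m; the calibration is good to about 2 mm. A picture is of the moment at which its call begins. camera_params takes no time and is no camera call.
A pose or a line that the arm cannot do raises env.PlanningError and nothing moves.
- env.job_done(): hands the job in; it is judged then, once.
Readings, each from a call of its own:
- env.get_clock(): time.
- env.get_joints(): joint angles.
- env.get_joint_vel(): joint speeds.
- env.get_effort(): joint torques, N m.
- env.get_tcp_pos(): TCP position.
- env.get_ee_rot(): TCP orientation.
- env.get_force(): force on the tool from outside, world axes, zero at the start.
- env.get_ft_torque(): the same for the moment, N m.
- env.get_gripper_width(): finger opening in m.
- env.get_finger_force(): force on a finger pad.
Only numpy, scipy, OpenCV 4.12 (cv2) and the standard library are available. Lean on these libraries where they do the work, as an engineer would, in place of code of your own. Each camera call takes 0.05 s, during which the arm holds its last target. There are 200 camera calls.

## Task

Load the welding jig for tacking: turn the hub on its shaft until its keyway drops over the key and it sits down on the jig plate, and lay the strap, the L-shaped bracket and the T-shaped bracket flat in the nests of their own shape. Set the parts down rather than dropping them, and leave the other things on the bench where they are.

Things in the scene. Friction and masses are not known exactly. Their poses are not given: they have to be found in the camera images.
- jig: Fixed grey jig plate (all sizes in this list are in mm), 260 (x) by 330 (y), 12 thick, bolted down at a varying place and yaw; origin at the centre of its underside, z up. Dark locator blocks 8 high on it outline three nests, open at the sides where fingers go; near one corner stands the keyed shaft. All nests are parallel to its axes.
- strap: Plain straight strap: 36 (x) by 140 (y). Mill steel, 10 thick; origin on its underside, z up. Lies flat in its nest with its axes parallel to the jig's axes, either way round (a half turn makes no difference). Origin at the middle of the strap, which is also its centre of mass; grip there across the 36 width.
- angle: L-shaped flat bracket, overall 86 (x, -43 to 43) by 110 (y, -55 to 55). Mill steel, 10 thick; origin on its underside, z up. Lies flat in its nest with its axes parallel to the jig's axes, one way round only. Origin at the centre of the overall outline. Long leg: x -43 to -8, all of y; short leg: x -8 to 43, y -55 to -21.
- angle_grip (a point): Point on the L-shaped bracket at (-25.5, 3, 5) in its frame: where to grip it, across the 35 wide long leg (fingers close along its x).
- angle_tip (a point): Middle of the end of the L's short leg, on the underside: (43, -38, 0) in its frame.
- tee: T-shaped flat bracket. Crossbar: x -55 to -21, y -50 to 50; stem: x -21 to 45, y -17 to 17. Mill steel, 10 thick; origin on its underside, z up. Lies flat in its nest with its axes parallel to the jig's axes, one way round only. Origin on the stem's centre line, where to grip it, across the 34 wide stem (fingers close along its y).
- tee_tip (a point): Middle of the end of the T's stem, on the underside: (45, 0, 0) in its frame.
- strap_nest (a point): Where the strap's origin belongs, on the jig plate's top face (12 above the table). Locator blocks 8 high leave 3.5 of play around the part; the long sides are open for fingers over the middle 88.
- angle_nest (a point): Where the L bracket's origin belongs, on the jig plate's top face (12 above the table). Locator blocks 8 high leave 3.5 of play around the part; both sides of the long leg are open for 27 or more either way along y from the grip point (inside the L: 13 to 32, with a block at x 22 to 43, y -17.5 to -10.5 of the nest).
- angle_nest_tip (a point): Where angle_tip belongs in the L's nest, on the plate's top face.
- tee_nest (a point): Where the T bracket's origin belongs, on the jig plate's top face (12 above the table). Locator blocks 8 high leave 3.5 of play around the part; both sides of the stem are open from the crossbar to x = 22 of the nest.
- tee_nest_tip (a point): Where tee_tip belongs in the T's nest, on the plate's top face.
- shaft_foot (a point): Foot of the upright fixed shaft, on its axis at the plate's top face. Shaft 23 diameter, 58 high. A brass key 10 wide and 14 high crosses the shaft at its foot, reaching 18 out on both sides along the jig's x axis.
- hub: Loose steel hub on the shaft, 0.55 kg: square body 46 by 46 (x, y), 50 high, on a round flange 72 diameter, 12 high; origin at the centre of its underside, z up. Bore 26 wide; a through keyway 14 wide on two opposite sides of it along the hub's x axis, out to 20.5 from the axis. Grip the square body by opposite flats, above the flange.
- hub_top (a point): Centre of the hub's top face, 50 above its underside. At the start the hub rests on the key, 14 above the plate, turned 0.5 to 1.57 rad away from fitting; it drops onto the plate by its weight when let go or lowered with its x axis within about 0.1 rad of the jig's x axis (a half turn makes no difference).
- pipe_offcut: Bystander, loose: short copper pipe offcut standing on end, 42 diameter, 50 high (mm). To be left where it is.
- spray_can: Bystander, loose: grey can, 56 diameter, 130 high (mm). To be left where it is.
- hammer: Bystander, loose: hammer, 240 long, lying down (mm). To be left where it is.
- wire_brush: Bystander, loose: scratch brush, 200 long (mm). To be left where it is.
- magnet_square: Bystander, loose: red triangular welding magnet, about 90 by 90, 18 thick (mm). To be left where it is.
- angle_iron: Bystander, loose: dark offcut of angle iron, 140 long, 40 high (mm). To be left where it is.
- g_clamp: Bystander, loose: blue G-clamp lying flat, about 120 by 90 (mm). To be left where it is.
Things that resemble listed ones, but are neither listed nor needed, are in the scene too. Of the things that look like the strap, the larger one is meant.

How it is judged:
At the end, for the whole second after the job is handed in: Each part rests flat in its own nest: origin within 8 mm, underside within 4 mm of the plate, parallel within 0.12 rad, L and T the right way round (tip within 14 mm). The hub rests over the key: under 3.5 mm above the plate, within 6 mm of the axis, tilt under 0.06 rad, keyway within 0.2 rad (horizontal distance between strap and strap_nest below 0.008 m and z of strap in the frame of jig between 0.008 and 0.016 m and angle between each of strap, angle, tee's own z axis and vertical below 0.05 rad and angle between the y axis of each of strap, angle, tee and the y axis of jig, either way round below 0.12 rad and linear speed of each of strap, angle, tee, hub below 0.02 m/s and horizontal distance between angle and angle_nest below 0.008 m and z of angle in the frame of jig between 0.008 and 0.016 m and horizontal distance between angle_tip and angle_nest_tip below 0.014 m and horizontal distance between tee and tee_nest below 0.008 m and z of tee in the frame of jig between 0.008 and 0.016 m and horizontal distance between tee_tip and tee_nest_tip below 0.014 m and z of hub in the frame of jig between 0.008 and 0.0155 m and horizontal distance between hub and shaft_foot below 0.006 m and angle between the x axis of hub and the x axis of jig, either way round below 0.2 rad and angle between hub's own z axis and vertical below 0.06 rad); the robot touches nothing.
It fails at once if any of the other things on the bench is pushed more than 30 mm from its place (distance of any of pipe_offcut, spray_can, hammer, wire_brush, magnet_square, angle_iron, g_clamp from where it was at the start of the episode above 0.03 m).
It fails at once if the strap, the L or the T bracket is dropped (falls freely faster than 0.6 m/s, about 2 cm of fall) ((linear speed of strap above 0.6 m/s and contact force between strap and the fingers below 0.1 N) or (linear speed of angle above 0.6 m/s and contact force between angle and the fingers below 0.1 N) or (linear speed of tee above 0.6 m/s and contact force between tee and the fingers below 0.1 N)).
It also fails if it takes over 72 s, if anything falls off the work surface, if the arm or the gripper's body presses on something with over 40 N, if the wrist force passes 120 N, or if a joint passes its speed limit or range.

## Working session

There is one attempt and no reset: what is moved stays moved. The work goes in short steps, each a Python script; the robot and the scene stay as the last script left them, time stands still between calls to the robot, and variables do not carry over. Pictures are saved under pics/ and viewed, at most 10 in all, crops included, and the job is handed in when it is done.

```bash
ls; mkdir -p pics
python3 - <<'E'
from cell import env
import cv2,numpy as np
for n in("scene","top"):
    p,d=env.snapshot(n); np.savez(f"{n}0.npz",p=p,d=d); cv2.imwrite(f"pics/{n}0.png",p[...,::-1])
    c=env.camera_params(n); W=np.array(c["world_to_cam"]);print(n,np.array(c["camera_matrix"]).round(1).tolist(),W.round(3).tolist(),(-W[:3,:3].T@W[:3,3]).round(3))
print(env.get_clock())
E
```

```text
pics
scene [[504.1, 0.0, 319.8], [0.0, 504.1, 236.2], [0.0, 0.0, 1.0]] [[-0.434, 0.901, 0.002, 0.39], [0.715, 0.346, -0.608, -0.262], [-0.549, -0.262, -0.794, 1.46], [0.0, 0.0, 0.0, 1.0]] [1.158 0.121 0.999]
top [[496.6, 0.0, 319.9], [0.0, 496.6, 241.9], [0.0, 0.0, 1.0]] [[0.029, -1.0, 0.006, -0.198], [-0.994, -0.03, -0.109, 0.509], [0.109, -0.003, -0.994, 1.339], [0.0, 0.0, 0.0, 1.0]] [ 0.366 -0.179  1.388]
0.1
```

View pics/top0.png

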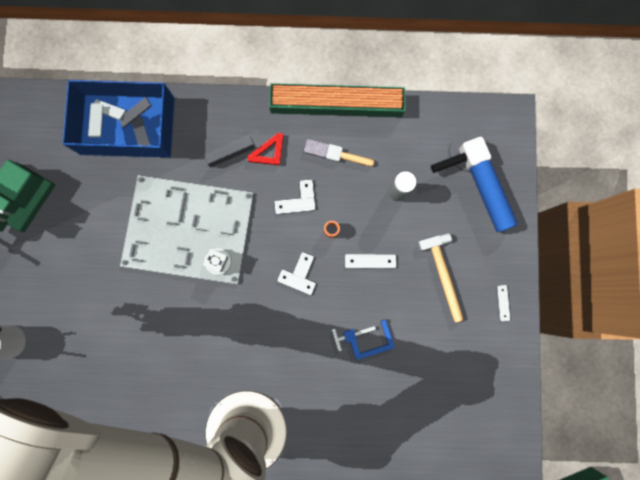

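View pics/scene0.png

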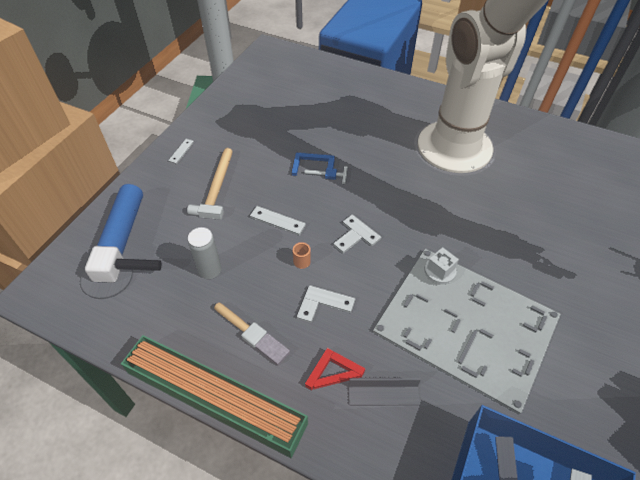

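Run:
```python
import cv2,numpy as np
p=np.load("top0.npz")["p"][...,::-1]
cv2.imwrite("pics/crop1.png",cv2.resize(p[168:296,110:270],None,fx=4.6,fy=4.6,interpolation=cv2.INTER_CUBIC))
a=cv2.resize(p[170:310,265:405],None,fx=4,fy=4,interpolation=cv2.INTER_CUBIC)
b=cv2.resize(p[270:330,480:525],None,fx=4,fy=4,interpolation=cv2.INTER_CUBIC)
o=np.zeros((560,760,3),np.uint8);o[:,:560]=a;o[:240,570:750]=b
cv2.imwrite("pics/crop2.png",o)
```

```text
(no output)
```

View pics/crop1.png

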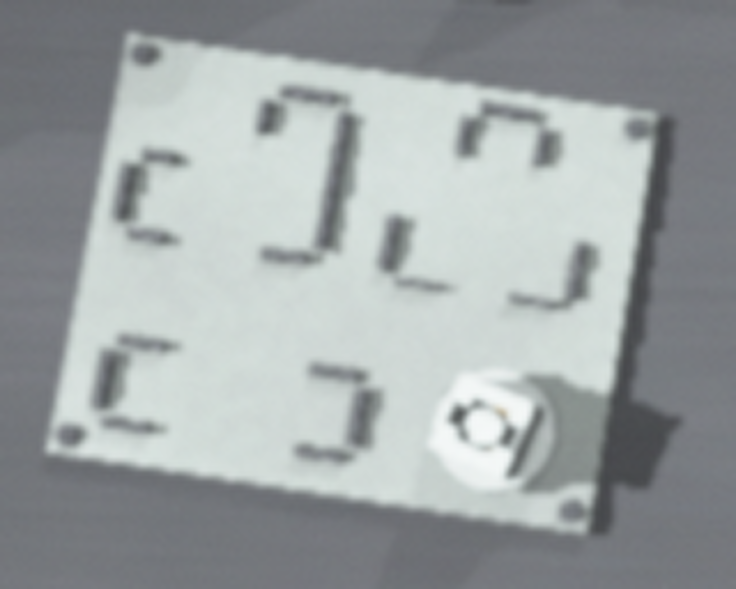

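View pics/crop2.png

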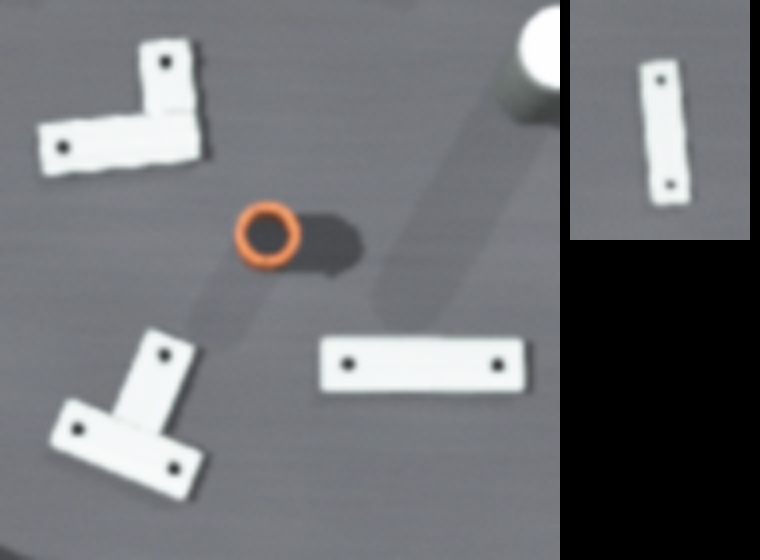

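The top view shows the main strap at (371,261). The candidates that look like it are that one, the small strap at (504,303) and the pieces in the bin near (95,118). The crop shows (371,261) is the larger, about 51 px long against 36, so it is the one meant. The L is at (297,200) and the T at (298,274).

On the plate, the strap nest is lower left. The L nest is upper left, with its short leg up at the right end. The T nest is upper right, with its stem up. So jig x points up in the image and jig y points left. The hub is at (215,261), with its keyway roughly across the image.

```bash
cat > h.py <<'E'
import cv2,numpy as np
from scipy.spatial.transform import Rotation as R
from cell import env
def ray(uv,z,n="top"):
    c=env.camera_params(n);K=np.array(c["camera_matrix"]);W=np.array(c["world_to_cam"])
    uv=np.atleast_2d(np.asarray(uv,float));Rw=W[:3,:3].T;o=-Rw@W[:3,3]
    d=(Rw@np.linalg.inv(K)@np.c_[uv,np.ones(len(uv))].T).T
    return (o+d*((z-o[2])/d[:,2])[:,None])[:,:2]
def down(yaw): return (R.from_euler('z',yaw)*R.from_euler('x',np.pi)).as_rotvec()
def contours(mask,up,off,amin):   # contours of an up-scaled crop, in full-picture pixels
    cs,_=cv2.findContours(mask.astype(np.uint8),cv2.RETR_EXTERNAL,cv2.CHAIN_APPROX_NONE)
    return [(c[:,0,:]+.5)/up-.5+off for c in cs if cv2.contourArea(c)>amin]
def big(p,x0,y0,x1,y1,up=6): return cv2.resize(p[y0:y1,x0:x1],None,fx=up,fy=up,interpolation=cv2.INTER_CUBIC)
def mmrect(P):
    (c,s,a)=cv2.minAreaRect((P*1000).astype(np.float32)); return np.array(c)/1000,s,a
E
cat > m.py <<'E'
from h import *
p=np.load("top0.npz")["p"];up=6
# parts
for nm,b in dict(strap=(338,245,405,277),L=(268,172,322,222),T=(270,245,322,300)).items():
    g=cv2.cvtColor(big(p,*b),cv2.COLOR_RGB2GRAY)
    C=max(contours(g>165,up,np.array(b[:2]),500),key=len);P=ray(C,.010)
    c,s,a=mmrect(P);print(nm,c.round(4),np.round(s,1),round(a,1));np.save(nm+".npy",P)
# jig plate
b=(110,165,265,295);g=cv2.cvtColor(big(p,*b),cv2.COLOR_RGB2GRAY)
_,t=cv2.threshold(g,0,255,cv2.THRESH_OTSU);t=cv2.morphologyEx(t,cv2.MORPH_CLOSE,np.ones((25,25)))
t=cv2.morphologyEx(t,cv2.MORPH_OPEN,np.ones((61,61)))
C=max(contours(t>0,up,np.array(b[:2]),5000),key=len);P=ray(C,.012);c,s,a=mmrect(P);print("jig",c.round(4),np.round(s,1),round(a,1))
yaw=np.deg2rad(a);yaw=(yaw+np.pi/4)%(np.pi/2)-np.pi/4;print("yaw",yaw)
np.save("jig.npy",[*c,yaw]);Rj=np.array([[np.cos(yaw),-np.sin(yaw)],[np.sin(yaw),np.cos(yaw)]])
for C in contours(g<150,up,np.array(b[:2]),150):
    q=(ray(C,.018)-c)@Rj*1000
    if abs(q[:,0]).max()<128 and abs(q[:,1]).max()<163: print("blk x %.1f %.1f y %.1f %.1f"%(q[:,0].min(),q[:,0].max(),q[:,1].min(),q[:,1].max()))
b=(198,243,236,280);cv2.imwrite("pics/hub.png",big(p[...,::-1],*b,up=14))
E
python3 m.py
```

```text
strap [ 0.4692 -0.3238] [ 39.5 142.4] 1.7
L [ 0.6445 -0.1047] [ 90.3 113.5] 7.5
T [ 0.4352 -0.1314] [103.2 103.2] 69.2
jig [0.543  0.1898] [330.1 261.6] 83.1
yaw -0.12036316336278485
```

View pics/hub.png

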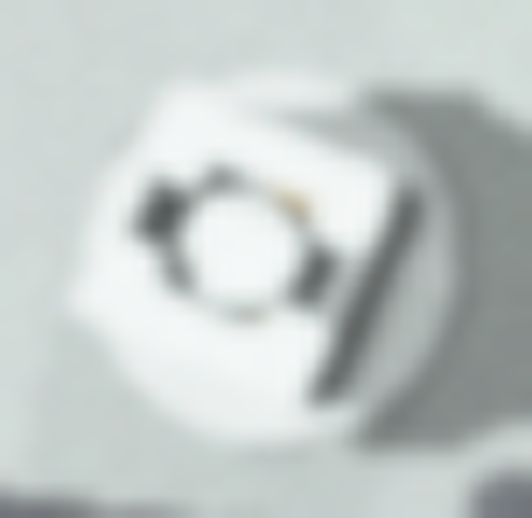

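```bash
cat > m2.py <<'E'
from h import *
p=np.load("top0.npz")["p"];up=6
def ang(P,k=24):
    z=P[:,0]+1j*P[:,1];d=np.roll(z,-k)-z
    return np.angle(np.sum(d**4/abs(d)**2))/4
def rot(a): return np.array([[np.cos(a),-np.sin(a)],[np.sin(a),np.cos(a)]])
for nm in("strap","L","T"):
    P=np.load(nm+".npy");a=ang(P);M=rot(a);q=P@M
    lo,hi=np.percentile(q,1,0),np.percentile(q,99,0);mid=(lo+hi)/2
    m=cv2.moments(((q-mid)*1000+200).astype(np.float32));cen=np.array([m["m10"],m["m01"]])/m["m00"]-200
    off=np.array([.005,0]) if nm=="T" else 0   # T: x -55..45
    print(nm,"origin",(M@(mid+off)).round(4),"yaw",round(a,3),"ext",((hi-lo)*1000).round(1),"centroid rel mid",cen.round(1))
c=np.load("jig.npy");b=(110,165,265,295);g=cv2.cvtColor(big(p,*b),cv2.COLOR_RGB2GRAY)
_,t=cv2.threshold(g,0,255,cv2.THRESH_OTSU);t=cv2.morphologyEx(t,cv2.MORPH_CLOSE,np.ones((25,25)));t=cv2.morphologyEx(t,cv2.MORPH_OPEN,np.ones((61,61)))
Pj=ray(max(contours(t>0,up,np.array(b[:2]),5000),key=len),.012);a=ang(Pj,60);print("jig yaw by edges",a)
M=rot(a);q=Pj@M;lo,hi=np.percentile(q,2,0),np.percentile(q,98,0);cj=M@((lo+hi)/2);print("jig",cj.round(4),hi-lo)
np.save("jig.npy",[*cj,a])
m=(g<165)&(cv2.erode(t,np.ones((15,15)))>0)
for C in contours(m,up,np.array(b[:2]),100):
    q=(ray(C,.018)-cj)@M*1000
    print("blk x %.1f %.1f y %.1f %.1f"%(q[:,0].min(),q[:,0].max(),q[:,1].min(),q[:,1].max()))
n=ray([[198+160/14,243+212/14],[198+320/14,243+278/14]],.076);d=n[0]-n[1]
print("hub",n.mean(0).round(4),"x-dir",np.arctan2(d[1],d[0]),np.linalg.norm(d),"in jig",((n.mean(0)-cj)@M).round(4))
print("shaft top",ray([[198+244/14,243+250/14]],.070))
E
python3 m2.py
```

```text
strap origin [ 0.4691 -0.3238] yaw 0.027 ext [ 39.6 142.4] centroid rel mid [-0.1  0.8]
L origin [ 0.6444 -0.1047] yaw 0.132 ext [ 89.8 113.2] centroid rel mid [-11.8 -11.3]
T origin [ 0.4398 -0.1333] yaw -0.365 ext [103.  102.8] centroid rel mid [-12.9  -0. ]
jig yaw by edges -0.07388952217689712
jig [0.5432 0.1891] [0.26674241 0.33381394]
blk x -111.2 -102.1 y -14.1 20.3
blk x -90.1 -78.7 y -109.2 -100.8
blk x -118.1 -105.2 y 146.8 162.4
blk x -105.6 -97.4 y 103.5 137.5
blk x -88.5 -69.9 y -79.6 -69.0
blk x -108.8 -64.2 y -123.2 -107.4
blk x -55.4 -47.2 y -119.5 -112.2
blk x -63.2 -53.5 y -16.1 18.1
blk x -56.2 -48.0 y 100.5 135.0
blk x -6.2 0.5 y -134.1 -96.9
blk x -2.3 3.2 y -56.2 -27.1
blk x 4.9 13.7 y 21.1 56.7
blk x 8.3 17.2 y 109.0 139.4
blk x 57.0 65.8 y 110.3 136.9
blk x 102.6 116.3 y -163.1 -152.5
blk x 81.3 116.1 y -95.1 -51.9
blk x 103.9 113.8 y 17.7 59.0
hub [0.452  0.0924] x-dir 1.2116468926618285 0.03290294729139292 in jig [-0.0838 -0.1032]
shaft top [[0.45147362 0.0928428 ]]
```

```bash
sed -i 's/^for nm in/def line(q,ax,lo,hi,v,w=.006):\n    s=q[(abs(q[:,ax]-v)<w)\&(q[:,1-ax]>lo)\&(q[:,1-ax]<hi)]\n    k=np.polyfit(s[:,1-ax],s[:,ax],1)[0]; return (k if ax==1 else -k)\nfor nm in/; s/^    P=np.load(nm+".npy");a=ang(P);/    P=np.load(nm+".npy");a=dict(strap=.027,L=.10,T=-.365)[nm]\n    for it in range(3):\n        q=P@rot(a);lo,hi=q.min(0),q.max(0)\n        e=[line(q,0,lo[1]+.012,hi[1]-.012,lo[0])]+([line(q,0,lo[1]+.012,hi[1]-.012,hi[0])] if nm=="strap" else [line(q,1,lo[0]+.01,hi[0]-.01,lo[1])] if nm=="L" else [])\n        a+=e[0] if nm=="T" else np.mean(e)\n    print(nm,"edge residuals",np.round(e,3));/; s/a=ang(Pj,60);/a=-.12\nfor it in range(3):\n    q=Pj@rot(a);lo,hi=q.min(0),q.max(0);e=[line(q,0,lo[1]+.02,hi[1]-.02,lo[0]),line(q,0,lo[1]+.02,hi[1]-.02,hi[0]),line(q,1,lo[0]+.02,hi[0]-.02,lo[1]),line(q,1,lo[0]+.02,hi[0]-.02,hi[1])];a+=np.median(e)\nprint(np.round(e,3));/; s/g<165/g<175/' m2.py; python3 m2.py
```

```text
strap edge residuals [ 0.009 -0.009]
strap origin [ 0.4689 -0.3239] yaw 0.022 ext [ 39.7 142.4] centroid rel mid [0.1 0.8]
L edge residuals [-0.  0.]
L origin [ 0.6445 -0.1047] yaw 0.13 ext [ 89.9 113.2] centroid rel mid [-11.8 -11.3]
T edge residuals [0.]
T origin [ 0.4398 -0.1332] yaw -0.362 ext [102.9 102.8] centroid rel mid [-12.9  -0.1]
[ 0.005  0.002 -0.003 -0.002]
jig yaw by edges -0.11840051615526452
jig [0.543  0.1898] [0.26051835 0.32937254]
blk x -112.0 -101.1 y -126.2 -122.0
blk x -111.6 -101.2 y -20.8 15.8
blk x -125.5 -111.1 y 140.5 157.0
blk x -111.1 -102.1 y 95.8 133.1
blk x -104.0 -57.0 y -128.1 -104.8
blk x -85.0 -61.5 y -90.0 -72.5
blk x -51.5 -40.6 y -122.9 -113.7
blk x -62.5 -52.5 y -20.3 15.8
blk x -62.6 -52.5 y 96.3 132.9
blk x -1.3 7.4 y -136.0 -96.1
blk x -0.7 9.4 y -58.3 -16.6
blk x 2.6 13.5 y 19.7 57.3
blk x 2.6 12.8 y 107.7 140.7
blk x 51.4 61.5 y 111.3 139.8
blk x 109.3 124.2 y -159.1 -147.3
blk x 83.5 120.3 y -91.0 -47.9
blk x 100.7 112.6 y 19.0 64.0
hub [0.452  0.0924] x-dir 1.2116468926618285 0.03290294729139292 in jig [-0.0788 -0.1075]
shaft top [[0.45147362 0.0928428 ]]
```

```bash
cat >> m2.py <<'E'
print("---");hull=cv2.convexHull(np.argwhere(t>0)[:,::-1].astype(np.int32));hm=np.zeros_like(g);cv2.fillConvexPoly(hm,hull,1);hm=cv2.erode(hm,np.ones((15,15)))
for th in(115,):
  for z in(.020,):
    for C in contours((g<th)&(hm>0),up,np.array(b[:2]),100):
      q=(ray(C,z)-cj)@M*1000
      print(th,"x %.1f %.1f y %.1f %.1f  mid %.1f %.1f"%(q[:,0].min(),q[:,0].max(),q[:,1].min(),q[:,1].max(),*(q.min(0)+q.max(0))/2))
s=g[int((262-165)*6),int((246-110)*6)];print("shadow grey",s,"min",g[hm>0].min())
P=lambda x,y:None
E
python3 m2.py | sed -n '/---/,$p'
python3 - <<'E'
# scene view too: same thresholding, cast at block top
import sys;sys.path.insert(0,".")
from h import *
p=np.load("scene0.npz")["p"];c=np.load("jig.npy");a=c[2];M=np.array([[np.cos(a),-np.sin(a)],[np.sin(a),np.cos(a)]])
b=(370,240,570,415);g=cv2.cvtColor(big(p,*b),cv2.COLOR_RGB2GRAY)
for C in contours(g<100,6,np.array(b[:2]),100):
    q=(ray(C,.016,"scene")-c[:2])@M*1000
    if abs(q[:,0]).max()<125 and abs(q[:,1]).max()<160: print("S x %.1f %.1f y %.1f %.1f  mid %.1f %.1f"%(q[:,0].min(),q[:,0].max(),q[:,1].min(),q[:,1].max(),*(q.min(0)+q.max(0))/2))
E
```

```text
---
115 x -100.1 -62.9 y -126.7 -115.9  mid -81.5 -121.3
115 x -75.3 -68.2 y -80.8 -75.6  mid -71.8 -78.2
115 x -96.6 -67.2 y -24.5 -18.5  mid -81.9 -21.5
115 x -97.4 -67.3 y 129.4 136.5  mid -82.4 132.9
115 x 10.1 21.6 y -138.5 -133.6  mid 15.9 -136.0
115 x 28.7 38.2 y -138.0 -133.9  mid 33.4 -136.0
115 x 10.1 37.4 y -24.6 -19.1  mid 23.7 -21.8
115 x 16.1 47.5 y 138.1 145.9  mid 31.8 142.0
115 x 89.8 103.2 y -105.0 -100.6  mid 96.5 -102.8
115 x 88.4 104.4 y -57.9 -52.5  mid 96.4 -55.2
115 x 17.7 97.0 y 15.3 21.8  mid 57.3 18.5
115 x 81.8 97.8 y 63.0 69.8  mid 89.8 66.4
shadow grey 75 min 88
S x 100.8 104.9 y 64.5 71.5  mid 102.8 68.0
S x 60.5 65.2 y 117.3 136.6  mid 62.9 127.0
S x 42.7 54.7 y 140.6 148.1  mid 48.7 144.4
S x 112.3 116.4 y 28.5 60.8  mid 114.3 44.6
S x 101.5 104.8 y 17.4 23.4  mid 103.2 20.4
S x 12.0 16.6 y 115.0 136.9  mid 14.3 125.9
S x 120.1 123.9 y -93.7 -61.4  mid 122.0 -77.5
S x 11.6 16.0 y 27.3 55.2  mid 13.8 41.2
S x -53.7 -48.2 y 101.7 131.0  mid -51.0 116.4
S x -72.6 -58.7 y 130.9 138.9  mid -65.7 134.9
S x -110.8 -106.6 y 144.0 152.7  mid -108.7 148.4
S x 5.3 9.9 y -56.4 -27.5  mid 7.6 -42.0
S x -103.6 -98.1 y 102.1 131.5  mid -100.9 116.8
S x 42.6 46.9 y -136.8 -131.4  mid 44.7 -134.1
S x -53.3 -49.1 y -14.9 13.0  mid -51.2 -1.0
S x 4.9 9.7 y -125.4 -97.6  mid 7.3 -111.5
S x -64.4 -59.9 y -22.6 -16.2  mid -62.1 -19.4
S x -103.9 -98.5 y -15.4 13.3  mid -101.2 -1.1
```

Run:
```python
from h import *
t=np.load("top0.npz")["p"][...,::-1];s=np.load("scene0.npz")["p"][...,::-1]
a=cv2.resize(t[175:230,130:192],None,fx=6,fy=6,interpolation=cv2.INTER_NEAREST)
b=cv2.resize(s[295:400,450:560],None,fx=4,fy=4,interpolation=cv2.INTER_NEAREST)
o=np.zeros((430,800,3),np.uint8);o[:a.shape[0],:a.shape[1]]=a;o[:b.shape[0],375:375+b.shape[1]][:,:425]=b[:430,:425]
cv2.imwrite("pics/c3.png",o)
# jig outline in scene at z=.012
p=np.load("scene0.npz")["p"];c=np.load("jig.npy");y=c[2];M=np.array([[np.cos(y),-np.sin(y)],[np.sin(y),np.cos(y)]])
bb=(355,235,580,425);g=cv2.cvtColor(big(p,*bb),cv2.COLOR_RGB2GRAY);_,m=cv2.threshold(g,0,255,cv2.THRESH_OTSU)
m=cv2.morphologyEx(cv2.morphologyEx(m,cv2.MORPH_CLOSE,np.ones((25,25))),cv2.MORPH_OPEN,np.ones((61,61)))
q=(ray(max(contours(m>0,6,np.array(bb[:2]),5000),key=len),.012,"scene")-c[:2])@M*1000
for ax in(0,1):
    k=(abs(q[:,1-ax])<[60,60][ax]);v=q[k,ax];print("axis",ax,"low",np.median(v[v<0]),"high",np.median(v[v>0]))
    for sgn in(-1,1):
        r=q[k&(q[:,ax]*sgn>0)];print("  slope",np.polyfit(r[:,1-ax],r[:,ax],1)[0].round(4))
```

```text
axis 0 low -126.2090400526404 high 123.88817118368992
  slope -0.0181
  slope 0.0034
axis 1 low -144.88561412472976 high 149.22076693639073
  slope -0.2361
  slope -0.0097
```

View pics/c3.png

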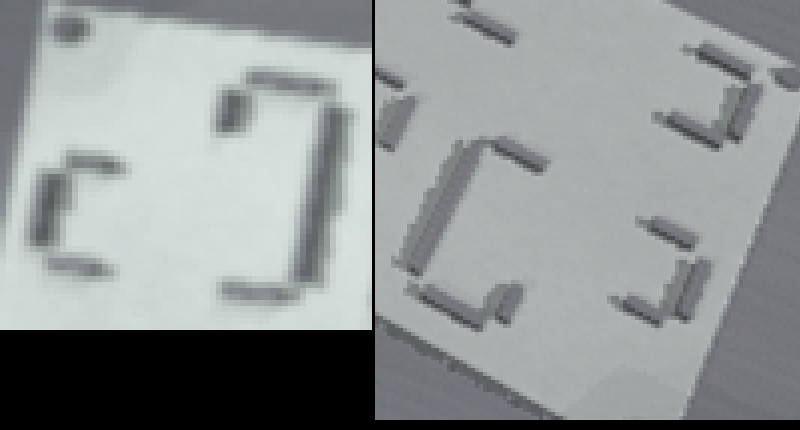

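```bash
cat > m3.py <<'E'
from h import *
c=np.load("jig.npy");a=c[2];M=np.array([[np.cos(a),-np.sin(a)],[np.sin(a),np.cos(a)]])
ps=np.load("scene0.npz")["p"];pt=np.load("top0.npz")["p"]
def cen(P):
    m=cv2.moments((P*1000).astype(np.float32).reshape(-1,1,2));return np.array([m["m10"],m["m01"]])/m["m00"]
def part(p,n,b,th):
    g=cv2.cvtColor(big(p,*b),cv2.COLOR_RGB2GRAY);return cen(ray(max(contours(g>th,6,np.array(b[:2]),500),key=len),.010,n))
for nm,bt,bs in(("strap",(338,245,405,277),(243,200,312,238)),("L",(268,172,322,222),(290,280,362,325)),("T",(270,245,322,300),(328,208,388,257))):
    t,s=part(pt,"top",bt,165),part(ps,"scene",bs,165);print(nm,"top",t.round(1),"scene-top (world mm)",(s-t).round(1),"jig",((s-t)@M).round(1))
def blocks(p,n,b,th,zx,zy):
    g=cv2.cvtColor(big(p,*b),cv2.COLOR_RGB2GRAY)
    cs,_=cv2.findContours((g<th).astype(np.uint8),cv2.RETR_LIST,cv2.CHAIN_APPROX_NONE)
    for C in cs:
        if not 100<cv2.contourArea(C)<8000: continue
        C=(C[:,0,:]+.5)/6-.5+np.array(b[:2]);q={z:(ray(C,z,n)-c[:2])@M*1000 for z in(.012,.016,.020)}
        x0,x1=q[zx[0]][:,0].min(),q[zx[1]][:,0].max();y0,y1=q[zy[0]][:,1].min(),q[zy[1]][:,1].max()
        if max(abs(x0),abs(x1))<127 and max(abs(y0),abs(y1))<160: print(n,"x %.1f %.1f y %.1f %.1f  mid %.1f %.1f"%(x0,x1,y0,y1,(x0+x1)/2,(y0+y1)/2))
blocks(ps,"scene",(370,240,570,415),145,(.020,.012),(.016,.016))
blocks(pt,"top",(110,165,265,295),160,(.012,.020),(.012,.020))
E
python3 m3.py
```

```text
strap top [ 469.  -323.1] scene-top (world mm) [ 2.4 -2.9] jig [ 2.7 -2.5]
L top [ 634.2 -117.5] scene-top (world mm) [ 2.7 -2.2] jig [ 3.  -1.9]
T top [ 423.  -126.9] scene-top (world mm) [ 3.1 -1.5] jig [ 3.2 -1.1]
scene x 83.0 116.0 y 20.5 73.3  mid 99.5 46.9
scene x 18.2 64.5 y 110.3 150.5  mid 41.4 130.4
scene x 7.7 16.0 y 107.2 138.8  mid 11.9 123.0
scene x 88.4 123.6 y -101.9 -48.7  mid 106.0 -75.3
scene x 88.5 112.2 y -112.5 -96.5  mid 100.3 -104.5
scene x 11.8 45.5 y -31.3 -15.3  mid 28.7 -23.3
scene x 4.4 9.3 y -63.2 -25.9  mid 6.9 -44.6
scene x 4.1 46.5 y -144.9 -96.1  mid 25.3 -120.5
scene x -93.0 -77.1 y -145.3 -138.8  mid -85.1 -142.1
top x -110.4 -102.4 y -17.5 13.9  mid -106.4 -1.8
top x -84.8 -73.7 y -112.2 -105.8  mid -79.2 -109.0
top x -124.3 -111.9 y 143.7 157.0  mid -118.1 150.3
top x -109.8 -103.1 y 100.8 131.0  mid -106.5 115.9
top x -83.9 -66.3 y -82.3 -73.5  mid -75.1 -77.9
top x -99.7 -63.9 y -28.8 -14.3  mid -81.8 -21.6
top x -61.9 -53.7 y -17.4 13.8  mid -57.8 -1.8
top x -99.9 -63.4 y 126.2 140.1  mid -81.6 133.2
top x -60.3 -53.7 y 100.9 130.8  mid -57.0 115.8
top x 1.1 4.6 y -54.5 -28.9  mid 2.8 -41.7
top x 4.3 12.6 y 23.0 55.5  mid 8.4 39.3
top x 0.4 42.0 y -142.8 -98.5  mid 21.2 -120.6
top x 4.2 11.4 y 111.5 137.9  mid 7.8 124.7
top x 8.0 41.5 y -28.3 -14.9  mid 24.7 -21.6
top x 14.2 60.1 y 114.8 149.4  mid 37.2 132.1
top x 86.2 107.4 y -109.4 -97.1  mid 96.8 -103.2
top x 14.9 100.5 y 11.7 25.3  mid 57.7 18.5
top x 85.5 118.8 y -96.8 -49.3  mid 102.1 -73.0
top x 80.5 100.5 y 60.4 72.7  mid 90.5 66.6
top x 104.1 111.1 y 24.1 62.0  mid 107.6 43.1
```

Both views agree. The scene camera is offset from the top camera by a constant 3 mm or so, so I split the difference. The block spacings (154, 124, 114 and 100 mm) match the three nests. Hub first.

```bash
cat >> h.py <<'E'
OFF=np.array([.0014,-.0010]);JY=-.1184;JC=np.array([.543,.1898])
def jig(x,y): return JC+OFF+R.from_euler('z',JY).as_matrix()[:2,:2]@np.array([x,y])/1000
E
python3 - <<'E'
from h import *
h=np.array([.4518,.0926])+OFF
print("hub",h)
d=-.1184-1.2116;best=None
for th in 1.2116+np.pi/2*np.arange(-3,3):
    q=env.ik([*h,.046],down(th))
    if q is None: continue
    q=np.array(q)
    for e in(d,d+np.pi):
        f=q[6]-e
        print(round(th,2),q.round(2),"end j7",round(f,2))
        if abs(f)<2.4 and (best is None or max(abs(q[6]),abs(f))<best[0]): best=(max(abs(q[6]),abs(f)),th,e)
print(best);_,th,e=best
env.move_to([*h,.13],down(th));env.move_straight([*h,.046],v=.12,guard=15)
print(env.get_tcp_pos(),env.get_clock())
env.set_gripper(.03,40);print("w",env.get_gripper_width(),env.get_force(),env.get_finger_force())
q=np.array(env.get_joints());y0=R.from_rotvec(env.get_ee_rot()).as_euler('xyz')
q[6]-=e;env.movej(q)
print("yaw",y0,R.from_rotvec(env.get_ee_rot()).as_euler('xyz'),env.get_force(),env.get_gripper_width())
p=np.array(env.get_tcp_pos());hit=env.move_straight([p[0],p[1],p[2]-.0145],v=.04,guard=12)
print(hit,env.get_tcp_pos(),p,env.get_force(),env.get_clock())
E
```

```text
hub [0.4532 0.0916]
-3.5 [-0.04  0.45 -0.25  2.14  0.2   0.57  0.77] end j7 2.1
-3.5 [-0.04  0.45 -0.25  2.14  0.2   0.57  0.77] end j7 -1.04
-1.93 [ 0.21  0.5  -0.55  2.14  0.44  0.62  2.13] end j7 3.46
-1.93 [ 0.21  0.5  -0.55  2.14  0.44  0.62  2.13] end j7 0.32
-0.36 [-0.47  0.45  0.25  2.16 -0.2   0.56 -2.  ] end j7 -0.67
-0.36 [-0.47  0.45  0.25  2.16 -0.2   0.56 -2.  ] end j7 -3.81
1.21 [-0.25  0.44 -0.01  2.15  0.    0.56 -0.62] end j7 0.71
1.21 [-0.25  0.44 -0.01  2.15  0.    0.56 -0.62] end j7 -2.43
2.78 [-0.04  0.45 -0.25  2.14  0.2   0.57  0.77] end j7 2.1
2.78 [-0.04  0.45 -0.25  2.14  0.2   0.57  0.77] end j7 -1.04
4.35 [ 0.21  0.5  -0.55  2.14  0.44  0.62  2.13] end j7 3.46
4.35 [ 0.21  0.5  -0.55  2.14  0.44  0.62  2.13] end j7 0.32
(np.float64(0.7091671783543897), np.float64(1.2116), -1.33)
[0.45364323 0.09184568 0.04634921] 2.85
w 0.04558385966409083 [-1.18216947 -1.29019559  5.46425171] 40.375186800956726
yaw [ 3.14031885e+00 -8.64270090e-04  1.21139418e+00] [3.13946926e+00 1.81645162e-03 2.54012495e+00] [ 4.15059973  1.41327623 -4.15572198] 0.04534261937978098
True [0.45469851 0.09197939 0.04649632] [0.45455242 0.09194731 0.04685874] [-2.87588557 -0.66461221 11.68243344] 4.7083
```

The sign of joint 7 is opposite to what I assumed: + j7 gives + yaw. The nearest half-turn equivalent is another +0.48 rad.

Run:
```python
from h import *
p=np.array(env.get_tcp_pos());env.move_straight([p[0],p[1],.0468],v=.04)
y=R.from_rotvec(env.get_ee_rot()).as_euler('xyz')[2]
q=np.array(env.get_joints());q[6]+=JY+np.pi-y;env.movej(q)
p=np.array(env.get_tcp_pos());hit=env.move_straight([p[0],p[1],p[2]-.0145],v=.04,guard=14)
print(hit,p,env.get_tcp_pos(),env.get_force(),R.from_rotvec(env.get_ee_rot()).as_euler('xyz')[2],env.get_gripper_width(),env.get_clock())
```

```text
True [0.45527783 0.09224721 0.04675402] [0.45553879 0.09238008 0.03263924] [ 0.09554495 -0.06525196  3.94087721] 3.022132291610341 0.045576048630946824 5.8833
```

```bash
sed -i 's/^OFF=.*;JY/OFF=np.array([.0022,-.0006]);JY/' h.py
cat >> h.py <<'E'
def yawik(p,cands,dyaw):   # tool yaw (mod pi) whose joint 7 stays within range before and after the turn
    o=[(max(abs(q[6]),abs(q[6]+dyaw)),c) for c in cands for q in [env.ik(p,down(c))] if q is not None]
    print("j7",min(o)); return min(o)[1]
HT=.13
def pickplace(org,yaw,grip,close,nest,w):
    """org: part origin (top-view frame), grip: offset in part frame, close: angle of closing axis in part frame"""
    rot=lambda a:R.from_euler('z',a).as_matrix()[:2,:2]
    g=np.array(org)+OFF+rot(yaw)@np.array(grip)/1000; n=jig(*nest)+rot(JY)@np.array(grip)/1000
    t=yaw+close-np.pi/2; th=yawik([*g,.05],[t,t+np.pi,t-np.pi],JY-yaw)
    env.move_to([*g,HT],down(th));env.set_gripper(w+.011)
    env.move_straight([*g,.02],v=.25);hit=env.move_straight([*g,-.008],v=.03,guard=4)
    z=env.get_tcp_pos()[2];env.move_straight([*g,z+.0025],v=.03)
    env.set_gripper(w-.015,70);wd=env.get_gripper_width();zg=env.get_tcp_pos()[2]
    print("pick",hit,"z",z,zg,"width",wd,env.get_finger_force(),env.get_clock())
    if abs(wd-w)>.004: print("NO GRIP");return
    env.move_straight([*g,HT],v=.25);print("held",env.get_gripper_width(),env.get_force())
    env.move_to([*n,HT],down(th+JY-yaw))
    env.move_straight([*n,zg+.012+.012],v=.2)
    hit=env.move_straight([*n,zg+.012-.002],v=.03,guard=6);zz=env.get_tcp_pos()
    print("place",hit,"dz above plate mm",(zz[2]-zg-.012)*1000,(np.array(zz[:2])-n)*1000,env.get_force(),env.get_clock())
    return zg,n
def release():
    w=env.get_gripper_width();env.set_gripper(w+.013);p=np.array(env.get_tcp_pos());env.move_straight([p[0],p[1],HT],v=.2)
E
python3 - <<'E'
from h import *
env.set_gripper(.085);p=env.get_tcp_pos();env.move_straight([p[0],p[1],HT],v=.2);print(env.get_clock())
pickplace((.6444,-.1047),.130,(-25.5,3),0,(57.8,84),.035)
E
```

```text
6.9917
j7 (np.float64(0.4631127149954308), 1.7007963267948965)
pick True z -0.002230597773410361 0.00033040688522729955 width 0.032806788499194044 70.47988057136536 10.2833
held 0.0327901463386219 [-0.43282872  0.15664077 -4.81721318]
place True dz above plate mm 0.017938975863530937 [0.36378148 0.44228385] [-0.27589983 -0.09537155  5.87755524] 13.4917
```

Run:
```python
from h import *
release();print(env.get_clock())
pickplace((.4398,-.1332),-.362,(0,0),np.pi/2,(63.3,-75.5),.034)
```

```text
14.525
j7 (np.float64(1.1228997995307548), -0.3620000000000001)
pick True z -0.0021343203603817126 0.0005406229323966574 width 0.03154945657045988 69.3904459476471 18.1583
held 0.031818065165833825 [ 0.16458385  0.81883981 -5.23483089]
place True dz above plate mm 0.08856566917675099 [0.51145213 0.42984021] [-0.30739746  0.40567507  5.23530513] 21.05
```

Run:
```python
from h import *
release();print(env.get_clock())
if pickplace((.4689,-.3239),.022,(0,0),0,(-82.1,59.4),.036) and abs(env.get_gripper_width()-.036)<.005 and env.get_tcp_pos()[2]<.0138:
    release()
    env.move_to([.35,-.25,.25],down(0))
    for n,b in(("top",(110,165,270,297)),("scene",(355,235,580,425))):
        p,d=env.snapshot(n);np.savez(n+"1.npz",p=p,d=d);s=4.9 if n=="top" else 3.5
        cv2.imwrite(f"pics/{n}1.png",cv2.resize(p[b[1]:b[3],b[0]:b[2],::-1],None,fx=s,fy=s if n=="scene" else 4.5,interpolation=cv2.INTER_CUBIC)[:600,:800])
print(env.get_clock())
```

```text
22.075
j7 (np.float64(0.8004160514467624), -4.690388980384689)
pick True z -0.0023989206709563206 0.00022372842131123533 width 0.03389682041522244 70.06786465644836 26.0833
held 0.03375547492952948 [-0.05039472  0.15729427 -4.25035766]
place True dz above plate mm -0.008281399078779311 [0.474432   0.46325481] [-0.51034646 -0.20435003  5.10285463] 29.9667
33.025
```

View pics/top1.png

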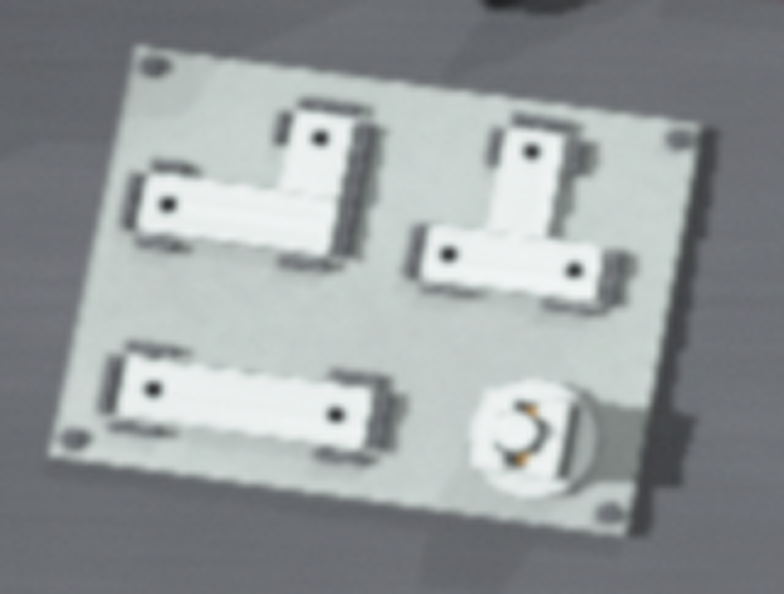

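View pics/scene1.png

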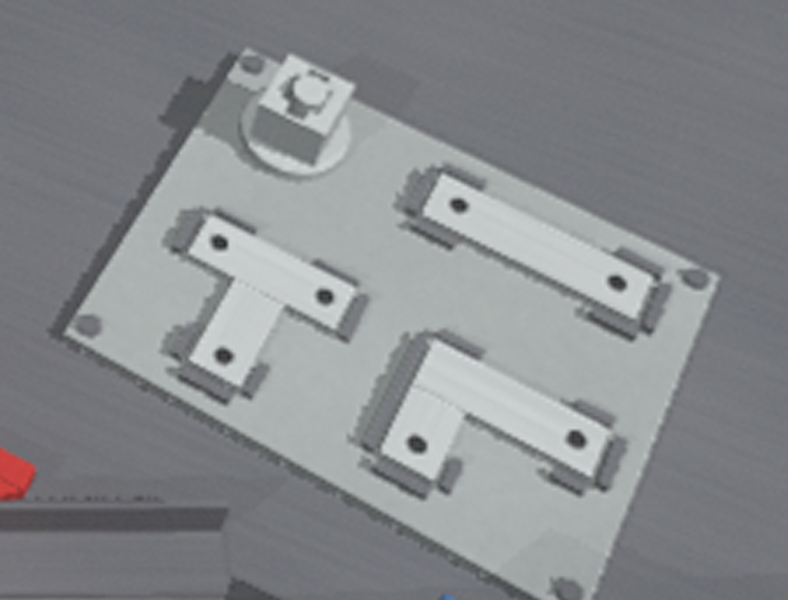

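Run:
```python
from h import *
p=np.load("top1.npz")["p"];d0=np.load("top0.npz")["d"];d=np.load("top1.npz")["d"]
J=JC;M=R.from_euler('z',JY).as_matrix()[:2,:2]
b=(110,165,265,295);hsv=cv2.cvtColor(big(p,*b),cv2.COLOR_RGB2GRAY)
c=env.camera_params("top");K=np.array(c["camera_matrix"]);W=np.array(c["world_to_cam"])
def h(x,y):   # height of top surface from depth near a jig point
    w=np.array([*(JC+M@np.array([x,y])/1000),.02,1]);q=K@(W@w)[:3];u,v=(q[:2]/q[2]).round().astype(int)
    z=np.median(d[v-1:v+2,u-1:u+2]);P=np.linalg.inv(W)@np.append(np.linalg.inv(K)@[u*z,v*z,z],1);return round(P[2]*1000,1)
for n,pts in dict(plate=[(-20,70),(-30,-60)],strap=[(-82,5),(-82,59),(-82,115)],L=[(32,35),(32,130),(85,46)],T=[(25,-110),(25,-40),(95,-75)],hub=[(-79+19,-107+19),(-79-19,-107-19)]).items(): print(n,[h(*q) for q in pts])
```

```text
plate [np.float64(10.3), np.float64(12.5)]
strap [np.float64(20.9), np.float64(22.4), np.float64(23.3)]
L [np.float64(20.4), np.float64(21.6), np.float64(21.2)]
T [np.float64(22.3), np.float64(22.4), np.float64(22.6)]
hub [np.float64(61.7), np.float64(25.9)]
```

Both views show the strap, L and T inside their blocks. Depth puts their tops at about 22 mm, so they lie flat on the plate. The hub top reads 62 mm, which means it is seated, and the keyway lines up with jig x.

```bash
python3 -c "
from cell import env
print(env.job_done(),env.get_clock())"
```

```text
the job is handed in; nothing more can be done
the job is handed in; nothing more can be done
```

The job is handed in: the hub is seated over its key and the strap, L and T lie flat in their nests at about 33 s on the robot clock; no verdict came back, and I did not re-measure the other things on the bench.

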